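Shut a harmonica away in the dry box and draw its gasketed lid tight

TASK

Put the short ten-hole harmonica away to dry: set it down flat, without dropping it, on the floor of the long bay of the open dry box. Then swing the lid shut onto its rubber gasket and turn the T-handle latch clockwise a quarter turn, fully home, so that the lid is drawn down tight. Leave the longer harmonica, the scraper and the reed lifter where they lie.

Things in the scene. Friction and masses are not known exactly. Their poses are not given: they have to be found in the camera images.
- drybox: Grey metal dry box fixed to the desk, open at the top, 140 mm (own x) by 200 mm (own y), walls 6 mm thick, their top 85 mm above the desk. Origin: centre of its underside, on the desk; z up. A divider (20 mm tall, at y = -32 mm) parts the long harmonica bay (+y side) from the narrow latch bay (-y side), where a steel keeper with a ramped underside sits inside the -y wall.
- bay_floor (a point): Centre of the floor of the box's long bay, 45 mm above the desk. The bay is 124 mm long (box y) by 128 mm (box x), so the harmonica fits with its length along box y; walls 40 mm tall round it, divider 20 mm tall on its -y side. Axes as the box's.
- lid_hinge (a point): Middle of the lid's hinge line, which runs along the box's x at its +y side (box y = +100 mm, 90 mm above the desk). Axes as the box's. A black rubber gasket lines the box's rim; uncompressed it stands 5 mm proud on the -y side.
- lid (a joint): Lid angle, rad: about 0 = level, gasket compressed; 0.02 to 0.025 = resting on the gasket; 1.57 = upright; more = leaning back to box +y. Aluminium plate 144 (x) by 200 (hinge to free edge) by 8 mm, underside in the hinge plane. Stays where left between about 0.85 and 2.2; below 0.7 it sinks softly onto the gasket by itself within 2 s. Pushing it shut takes under 5 N at the free edge.
- lid_edge (a point): Middle of the lid's free edge, on its outer (upper when shut) face, 200 mm from the hinge line; turns with the lid: own -y points from hinge to free edge, own z out of the outer face.
- latch (a joint): T-handle angle, rad: near 0 = released, bar parallel to the lid's free edge (box x); grows clockwise seen from above the shut lid; 1.57 = hard stop, fully home, bar along box y. A tongue under the lid meets the keeper's ramp at about 0.7 and draws the lid down until about 1.35; it passes under only if the lid rests on the gasket. Stays where left; needs up to 0.25 N m (7 N at 35 mm).
- handle_mid (a point): Middle of the T-handle's round dark steel bar, on the turning axis: bar 84 mm long, 14 mm thick, centre line 30 mm above the lid's outer face, on a hub 18 mm (34 mm at its foot) across. Axis 158 mm from the hinge line (box y = -58 mm when shut), mid-width of the lid, square to it. Own x along the bar, own z out of the lid.
- harp_mid (a point): Centre (half-way up) of the short ten-hole harmonica: chromed covers on a black comb, 102 mm long (own x) by 28 mm wide (own y) by 20 mm high (own z), about 0.1 kg, lying flat. It is the shorter of the two harmonicas.
- long_harp_mid (a point): Centre of a longer twenty-hole harmonica, 168 by 30 by 24 mm, lying flat, long axis own x; not wanted.
- scraper_mid (a point): Centre of the reed scraper with rosewood handle, about 180 mm long (own x), 18 mm thick; bystander.
- lifter_mid (a point): Middle of the flat brass reed lifter, 145 mm long (own x), 26 mm wide at its blade, 5 mm thick; bystander.
There are look-alikes about, which are no part of the job. What is shaped like the part that bears harp_mid but red or turquoise is not meant.

How it is judged:
By the outcome, as a careful person would: the job done as asked, in the order asked, and still so for the second after the job is handed in, with the robot touching nothing.
It also fails if it takes over 69 s, if anything falls off the work surface, if the arm or the gripper's body presses on something with over 40 N, if the wrist force passes 120 N, or if a joint passes its speed limit or range.

ROBOT

A 6-joint arm with a two-finger parallel gripper is mounted at the origin on the work surface. World frame = base frame: x ahead of the robot, y to its left, z up, the work surface at z = 0. Lengths are in mm, angles in rad, forces in N, time in s.
With the tool pointing down it reaches from about 275 to 825 mm from the base axis. Payload 4.9 kg.
Tool frame: the origin (TCP) lies at the very end of the fingers, on their centre line; the grasp point (between the pads) lies 19 mm behind it; z points along the fingers, y is the direction in which the jaws open and shut (so a half turn about z gives the same grasp; the last joint's range is limited). The gripper opens to 85 mm and grips with 20 to 120 N. Pads are 22 mm wide; open, the fingers measure 114 mm over their backs; the gripper's body (76 mm by 85 mm) begins 54 mm behind the grasp point. The pads swing forward as they close: fully open they stand 13 mm farther back than shut.
Start: joints at [1.092, 0.326, -0.193, 1.052, 0, 1.437], TCP at [185.9, 517.648, 194.781] pointing down, gripper open.
Joint ranges: [-2.65, 2.65], [-0.97, 1.79], [-1.3, 1.35], [-1.93, 2.1], [-1.47, 1.37], [-3.14, 3.14]. Speed limits (rad/s): [2.57, 2.57, 3.14, 3.14, 3.14, 3.14].

INTERFACE

Orientations are given as [roll, pitch, yaw] about the fixed x, y, z axes, in that order (R = Rz(yaw) Ry(pitch) Rx(roll)).
In Python, from bench import bot, solve_ik, imaging gives the robot as it stands. Calls block until the motion is done:
- bot.move_ptp(position, orientation): joint-space move of the TCP to a pose.
- bot.movel(position, rot=None, max_speed=150, threshold=None): straight line of the TCP; rot=None keeps the orientation; max_speed is the mean speed in mm/s. With threshold (N) it stops when the force on the tool has changed by that much, and returns True; else False.
- bot.move_j(angles): joint-space move.
- bot.grip(opening, effort=None): opening from 0.0 (shut) to 1.0 (fully open); effort is the grip in N (None keeps the last); returns when the fingers have stopped.
- bot.dwell(seconds).
- solve_ik(position, orientation): joint angles nearest the present ones, or None.
- bot.get_state(): the state.
- imaging.capture(name): name is "scene" or "top" or "wrist"; returns the picture (420x560x3 uint8, blue, green, red); there is no depth.
- imaging.camera_model(name): a dict with "K" (3x3 intrinsics, pixels), "position" and "rotation" of the camera in the world. Camera axes: x right, y up, looking along -z (the intrinsics and any distortion apply to the point x, -y, -z); pixel columns grow to the right and rows downward; lengths in mm; the calibration is good to about 2 mm. The wrist camera is an equidistant fisheye: a pixel r from the principal point sees the ray r / f radians off the axis. A picture is of the moment at which its call begins: read the wrist's pose just before it. camera_model takes no time and is no camera call; for the wrist camera it gives the pose at the moment of the call.
A pose or a line that the arm cannot do raises bot.IKError and nothing moves.
- bot.sign_off(): hands the job in, once; it reports no verdict.
The state is a dict: "t": time; "qpos": joint angles; "joint_velocities": joint speeds; "effort": joint torques, N m; "tcp_pos": TCP position; "orientation": TCP orientation; "contact_force": force on the tool from outside, world axes, zero at the start; "wrist_torque": the same for the moment, N m; "opening": opening from 0.0 (shut) to 1.0 (fully open).
Only numpy, scipy, OpenCV 4.12 (cv2) and the standard library are available. Lean on these libraries where they do the work, as an engineer would, in place of code of your own. Each camera call takes 0.05 s, during which the arm holds its last target.

## Working session

There is one attempt and no reset: what is moved stays moved. The work goes in short steps, each a Python script; the robot and the scene stay as the last script left them, time stands still between calls to the robot, and variables do not carry over. Pictures are saved under pics/ and viewed, and the job is handed in when it is done.

```bash
ls; mkdir -p pics
python3 - <<'E'
from bench import bot, imaging
import cv2
for n in ("scene","top","wrist"):
    im=imaging.capture(n); cv2.imwrite(f"pics/{n}0.png",im)
    m=imaging.camera_model(n); print(n,m)
print(bot.get_state())
E
```

```text
pics
scene {'K': array([[469.66180764,   0.        , 271.12144842],
       [  0.        , 469.66180764, 207.19681502],
       [  0.        ,   0.        ,   1.        ]]), 'position': array([1197.2298135 , -379.2912978 ,  873.74409935]), 'rotation': array([0.74771931, 0.01948961, 1.11809405])}
top {'K': array([[455.8909821 ,   0.        , 278.79065764],
       [  0.        , 455.8909821 , 213.14613975],
       [  0.        ,   0.        ,   1.        ]]), 'position': array([ 408.75576029,  -91.19330203, 1248.84340925]), 'rotation': array([ 0.12297629,  0.00831009, -1.58719981])}
wrist {'K': array([[325.1922621 ,   0.        , 284.00771784],
       [  0.        , 325.1922621 , 205.00820233],
       [  0.        ,   0.        ,   1.        ]]), 'position': array([109.7166495 , 543.89311281, 373.56898382]), 'rotation': array([-0.32240613,  0.00140954,  1.22632896])}
{'t': 0.15, 'qpos': array([ 1.09180781e+00,  3.26765863e-01, -1.93363967e-01,  1.05198495e+00,
        4.10514757e-06,  1.43662172e+00]), 'joint_velocities': array([ 0.00020939, -0.00328076,  0.00320364, -0.00066785,  0.00077291,
       -0.00193798]), 'effort': array([ 3.12964057e-04, -4.43704462e+01,  2.62664545e+01,  1.04686365e-02,
       -2.22173517e-04,  1.25419939e-05]), 'tcp_pos': array([185.65960162, 517.19806953, 194.18225667]), 'orientation': array([-3.14028660e+00, -1.80440679e-04,  2.79677863e+00]), 'contact_force': array([ 0.23739605, -0.71507138,  0.18226216]), 'wrist_torque': array([-0.04469426, -0.02051286,  0.01397556]), 'opening': 1.0001418601279664}
```

View pics/scene0.png

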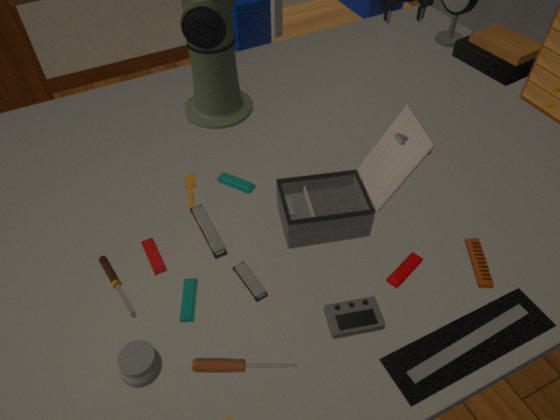

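View pics/top0.png

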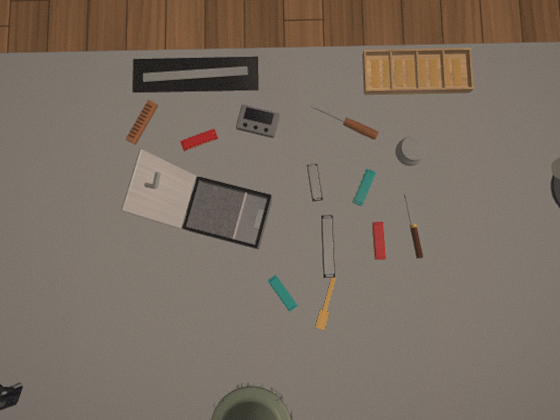

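View pics/wrist0.png

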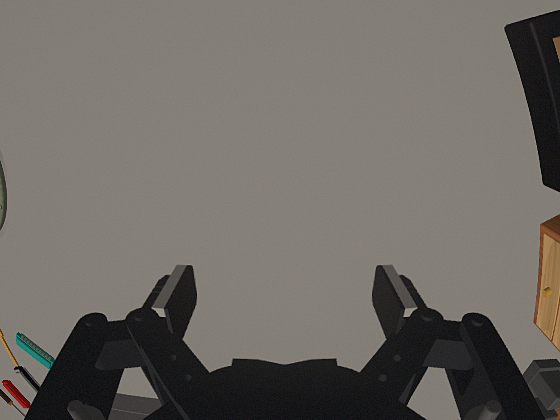

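Silver candidates in the top view are the short one at (315,182) and the long one at (328,246). The red ones at (379,241) and (199,140) and the turquoise ones at (364,187) and (283,293) are excluded. I choose (315,182), which is scene (250,281), and will check it in a close crop.

```bash
cat > h.py <<'E'
import numpy as np, cv2
from scipy.spatial.transform import Rotation as R
from bench import bot, solve_ik, imaging
def rmat(e): return R.from_euler('xyz',e).as_matrix()
def proj(m,P):
    P=np.atleast_2d(P); c=(P-m['position'])@rmat(m['rotation']); K=m['K']
    return np.c_[K[0,2]+K[0,0]*c[:,0]/-c[:,2], K[1,2]-K[1,1]*c[:,1]/-c[:,2]]
def ray(m,uv,fish=False):
    uv=np.atleast_2d(uv).astype(float); K=m['K']
    x=(uv[:,0]-K[0,2])/K[0,0]; y=-(uv[:,1]-K[1,2])/K[1,1]
    if fish:
        r=np.hypot(x,y)+1e-12; d=np.c_[np.sin(r)*x/r,np.sin(r)*y/r,-np.cos(r)]
    else: d=np.c_[x,y,-np.ones_like(x)]
    return d@rmat(m['rotation']).T
def onz(m,uv,z,fish=False):
    d=ray(m,uv,fish); o=m['position']; return o+d*((z-o[2])/d[:,2])[:,None]
def tri(ms,uvs,fs=(False,False)):
    A=np.zeros((3,3));b=np.zeros(3)
    for m,u,f in zip(ms,uvs,fs):
        d=ray(m,u,f)[0]; d/=np.linalg.norm(d); M=np.eye(3)-np.outer(d,d); A+=M;b+=M@m['position']
    return np.linalg.solve(A,b)
E
python3 - <<'E'
from h import *
t=cv2.imread('pics/top0.png');s=cv2.imread('pics/scene0.png')
for n,im in(('top',t),('scene',s)): print(proj(imaging.camera_model(n),[[0,0,0],[0,0,100]]))
a=cv2.resize(t[145:290,270:400],None,fx=4,fy=4,interpolation=cv2.INTER_CUBIC)
b=cv2.resize(t[135:265,110:290],None,fx=4,fy=4,interpolation=cv2.INTER_CUBIC)
c=cv2.resize(s[95:255,260:440],None,fx=4,fy=3.7,interpolation=cv2.INTER_CUBIC)
cv2.imwrite('pics/a.png',a);cv2.imwrite('pics/b.png',b);cv2.imwrite('pics/c.png',c)
E
```

```text
[[250.39854496 427.8705374 ]
 [247.46732413 442.28353534]]
[[218.87982392 107.88487408]
 [215.52571586  80.16921783]]
```

View pics/a.png

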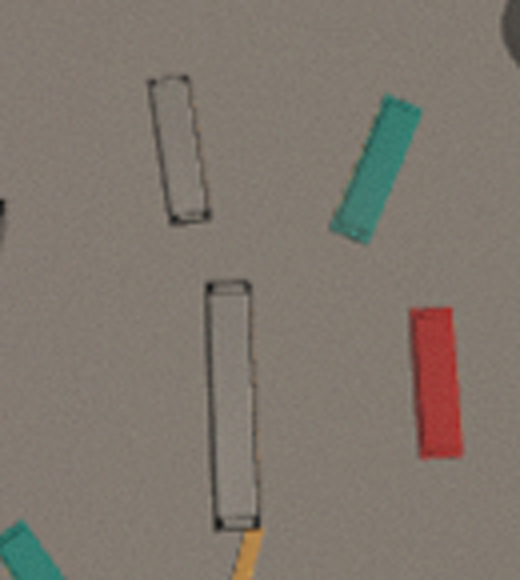

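View pics/b.png

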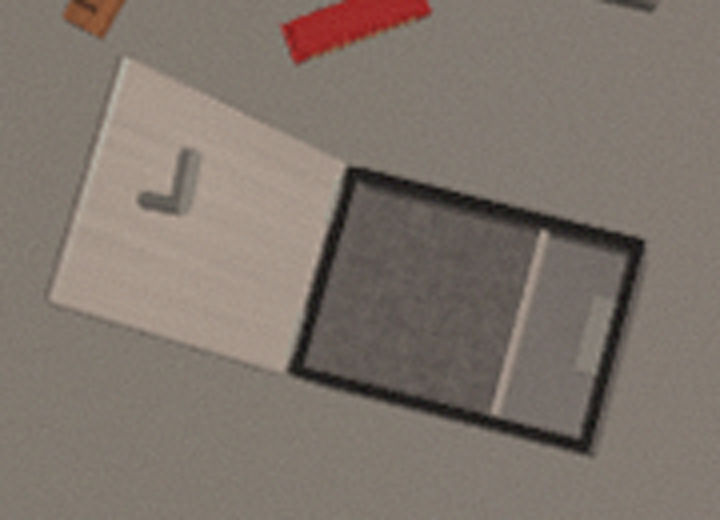

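View pics/c.png

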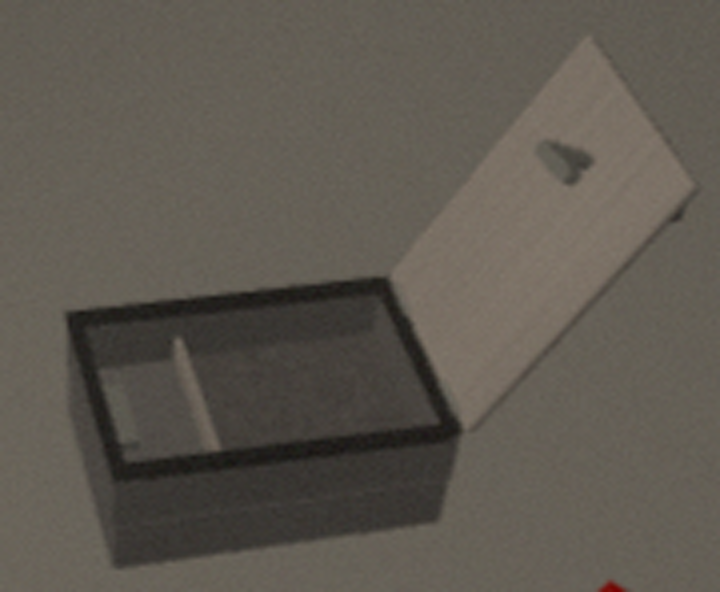

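Run:
```python
from h import *
t=cv2.imread('pics/top0.png');m=imaging.camera_model('top');s=cv2.imread('pics/scene0.png');ms=imaging.camera_model('scene')
g=t.max(axis=2)
def rect(mask,off):
    c=max(cv2.findContours(mask,cv2.RETR_EXTERNAL,cv2.CHAIN_APPROX_NONE)[0],key=cv2.contourArea)
    r=cv2.minAreaRect(c); return cv2.boxPoints(r)+off, r
# box rim
roi=g[165:260,170:285]; b,_=rect((roi<60).astype(np.uint8)*255,(170,165)); print('rim px',b.tolist())
P=onz(m,b,87); print(P.round(1).tolist(), P.mean(0).round(1)); 
for i in range(4):
    d=P[(i+1)%4]-P[i]; print(np.linalg.norm(d).round(1), np.degrees(np.arctan2(d[1],d[0])).round(2))
roi=g[155:210,300:330]; mk=cv2.morphologyEx((roi<100).astype(np.uint8)*255,cv2.MORPH_CLOSE,np.ones((5,5)))
b,_=rect(mk,(300,155)); print('harp px',b.tolist())
P=onz(m,b,14); print(P.round(1).tolist(), P.mean(0).round(1))
for i in range(4):
    d=P[(i+1)%4]-P[i]; print(np.linalg.norm(d).round(1), np.degrees(np.arctan2(d[1],d[0])).round(2))
# lid corners two views
tc=[(110+125/4,135+57/4),(110+50/4,135+300/4)]; sc=[(260+695/4,95+187/3.7),(260+590/4,95+36/3.7)]
for a,c in zip(tc,sc):
    p=tri((m,ms),(a,c)); print('lid',p.round(1), proj(m,p)-a, proj(ms,p)-c)
```

```text
rim px [[181.65026473999023, 228.32900619506836], [195.69171524047852, 174.97149753570557], [270.85491943359375, 194.75129318237305], [256.8134765625, 248.10880279541016]]
[[517.7, 165.6, 87.0], [656.2, 130.4, 87.0], [600.7, -64.2, 87.0], [463.8, -26.5, 87.0]] [559.6  51.3  87. ]
143.0 -14.25
202.4 -105.92
142.0 164.6
199.5 74.35
harp px [[304.8846173286438, 165.4230785369873], [315.2692337036133, 163.34615516662598], [322.5, 199.5], [312.11538314819336, 201.5769271850586]]
[[693.2, -157.7, 14.0], [698.5, -186.6, 14.0], [597.1, -203.7, 14.0], [591.8, -175.1, 14.0]] [ 645.1 -180.8   14. ]
29.3 -79.52
102.8 -170.41
29.0 100.41
102.8 9.75
lid [679.5 219.1 263.9] [[-0.41509269 -0.25206386]] [[-0.53058182  0.13248952]]
lid [543.9 257.1 264.8] [[-0.45331848 -0.24303315]] [[-0.49879293  0.13328023]]
```

Run:
```python
from h import *
D=np.radians
for n,p,y in (('w1',(180,290,300),160),('w2',(400,-200,250),-170.3),('w2b',(400,-200,250),9.7),('harp',(645,-181,150),-170.3),('harpb',(645,-181,150),9.7),('harp0',(645,-181,2),-170.3),('bay',(568,82,50),-105.1),('bayb',(568,82,50),74.9)):
    q=solve_ik(p,[np.pi,0,D(y)]); print(n,None if q is None else np.round(q,2))
```

```text
w1 [ 0.8  -0.13 -0.44  1.26  0.    1.15]
w2 [-0.63  0.1  -0.34  1.13  0.   -0.8 ]
w2b [-0.63  0.1  -0.34  1.13  0.    2.34]
harp [-0.38  0.58  0.09  1.08  0.   -0.55]
harpb [-0.38  0.58  0.09  1.08  0.    2.59]
harp0 [-0.38  0.71 -0.08  0.78  0.   -0.55]
bay [ 0.01  0.5  -0.32  0.75  0.   -1.29]
bayb [ 0.01  0.5  -0.32  0.75  0.    1.85]
```

Run:
```python
from h import *
D=np.radians
bot.move_ptp((200,290,280),[np.pi,0,D(-170.3+330)]); print(bot.get_state()['t'])
bot.move_ptp((400,-200,230),[np.pi,0,D(-170.3)]); print(bot.get_state()['t'])
bot.move_ptp((670,-177,130),[np.pi,0,D(-170.3)]); 
s=bot.get_state();print(s['t'],s['tcp_pos'],s['orientation'])
m=imaging.camera_model('wrist');im=imaging.capture('wrist');cv2.imwrite('pics/w1.png',im)
import pickle;pickle.dump(m,open('w1.pkl','wb'))
```

```text
1.1083
3.0333
4.15 [ 669.55811649 -177.19843528  130.80758602] [-3.14109234e+00  9.05595347e-05 -2.97246549e+00]
```

View pics/w1.png

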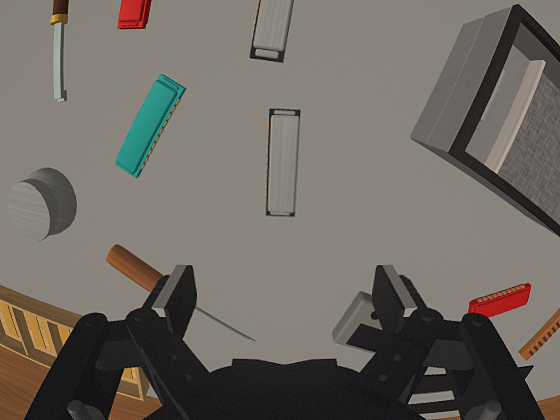

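The wrist view shows the wanted harmonica at (283,162): chrome covers, black comb, clearly shorter than the one at (270,30), and neither red nor turquoise. I'll measure it from its end corners.

Run:
```python
from h import *
import pickle
m=pickle.load(open('w1.pkl','rb'));im=cv2.imread('pics/w1.png')
a=cv2.resize(im[95:230,240:330],None,fx=4.4,fy=4.4,interpolation=cv2.INTER_CUBIC);cv2.imwrite('pics/w1c.png',a)
c=np.array([(270,109.5),(300,110),(296,215),(266,215)])
for z in(10,13):
    P=onz(m,c,z,True);e1=P[:2].mean(0);e2=P[2:].mean(0);d=e2-e1
    print(z,P.round(1).tolist(),P.mean(0).round(1),np.linalg.norm(d),np.degrees(np.arctan2(d[1],d[0])))
```

```text
10 [[600.6, -203.2, 10.0], [596.4, -176.2, 10.0], [697.0, -161.8, 10.0], [702.0, -190.9, 10.0]] [ 649. -183.   10.] 101.95304097079539 7.534069761297047
13 [[600.4, -203.1, 13.0], [596.3, -176.3, 13.0], [696.0, -162.1, 13.0], [700.9, -190.9, 13.0]] [ 648.4 -183.1   13. ] 100.93418227967688 7.534069761297035
```

View pics/w1c.png

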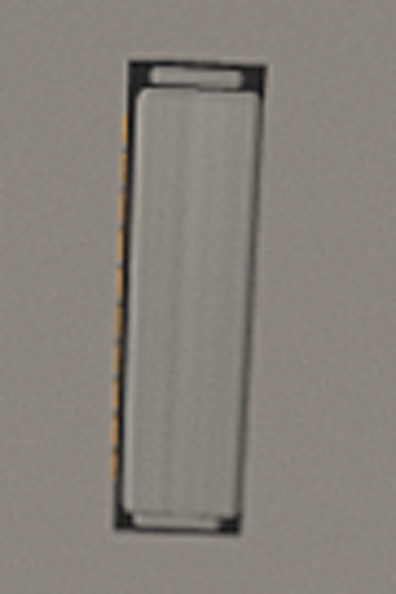

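Run:
```python
from h import *
D=np.radians
o=[np.pi,0,D(8.3-180)]
bot.move_ptp((647,-182,60),o)
print(bot.movel((647,-182,2),max_speed=80,threshold=6))
s=bot.get_state();print(s['t'],s['tcp_pos'],s['contact_force'])
bot.grip(0.0,40)
s=bot.get_state();print(s['t'],s['opening'],s['tcp_pos'],s['contact_force'])
bot.movel((647,-182,150),max_speed=150)
s=bot.get_state();print(s['t'],s['opening'],s['tcp_pos'],s['contact_force'])
cv2.imwrite('pics/w2.png',imaging.capture('wrist'));cv2.imwrite('pics/s2.png',imaging.capture('scene')[150:350,150:420])
```

```text
False
5.475 [ 647.34460618 -182.12125002    2.24450782] [ 0.17730885 -0.02866438  0.09370214]
6.2417 -0.0003592669226551784 [ 647.00697855 -181.99292272    1.99183229] [-0.25238402  0.29267199  0.40219163]
7.375 0.002651728591858176 [ 646.29246586 -181.74563442  148.8680654 ] [0.22901467 0.83066724 0.44784553]
```

View pics/w2.png

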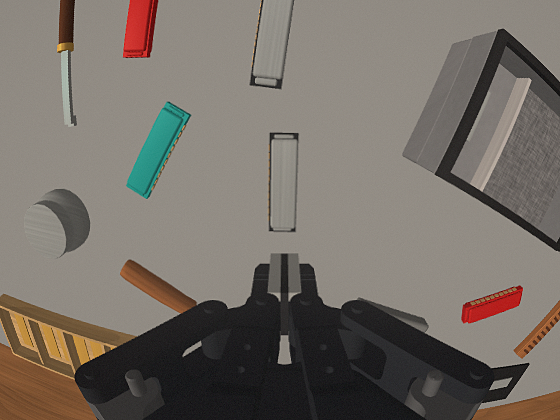

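View pics/s2.png

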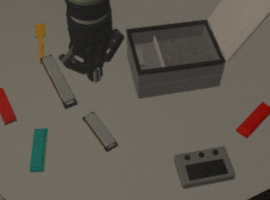

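Run:
```python
from h import *
s=bot.get_state();p=s['tcp_pos'];print(p)
print('scene',proj(imaging.camera_model('scene'),p)); print('top',proj(imaging.camera_model('top'),p))
m=imaging.camera_model('wrist');print(m['position'],m['rotation'],rmat(m['rotation']).round(2).tolist(), rmat(s['orientation']).round(2).tolist())
c=(p-m['position'])@rmat(m['rotation']);th=np.arccos(-c[2]/np.linalg.norm(c));f=m['K'][0,0];u=c[:2]/np.hypot(*c[:2])*th*f
print('wrist',m['K'][0,2]+u[0],m['K'][1,2]-u[1])
cc=np.array([(270,133),(298,133),(296,231),(268,231)])
print(onz(m,cc,10,True).round(1))
im=imaging.capture('top');cv2.imwrite('pics/t2.png',cv2.resize(im[130:310,200:440],None,fx=3,fy=3))
```

```text
[ 646.17029851 -181.6983707   148.62357582]
scene [[246.22746117 241.13551484]]
top [[317.74457598 171.56481773]]
[ 566.57159002 -194.75047998  328.14758577] [-3.20582912e-01 -1.32318161e-03  1.71597010e+00] [[-0.14, -0.94, -0.31], [0.99, -0.14, -0.05], [0.0, -0.32, 0.95]] [[-0.99, -0.14, -0.0], [-0.14, 0.99, 0.0], [0.0, 0.0, -1.0]]
wrist 285.9312851800341 238.05913062605887
[[ 599.8 -203.3   10. ]
 [ 595.8 -176.3   10. ]
 [ 698.  -162.2   10. ]
 [ 702.3 -191.7   10. ]]
```

View pics/t2.png

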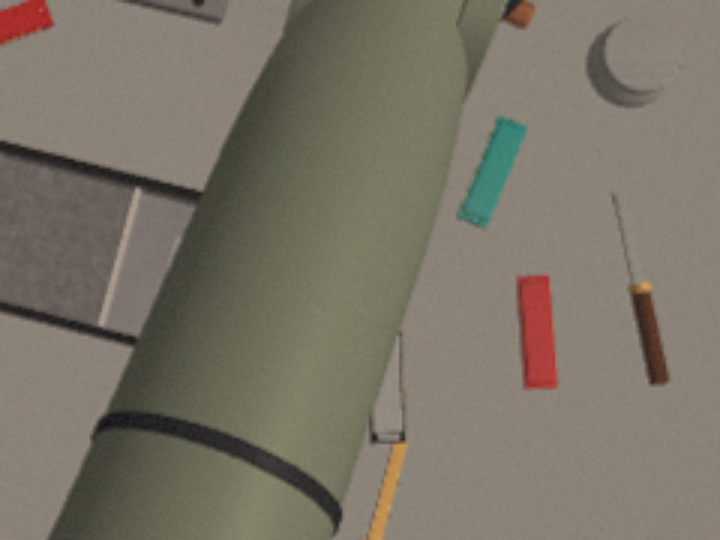

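Run:
```python
from h import *
im=imaging.capture('scene');cv2.imwrite('pics/s3.png',cv2.resize(im[190:260,205:285],None,fx=8,fy=8,interpolation=cv2.INTER_CUBIC))
w=cv2.imread('pics/w2.png');cv2.imwrite('pics/w2c.png',cv2.resize(w[235:345,225:345],None,fx=5,fy=5,interpolation=cv2.INTER_CUBIC))
```

```text
(no output)
```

View pics/s3.png

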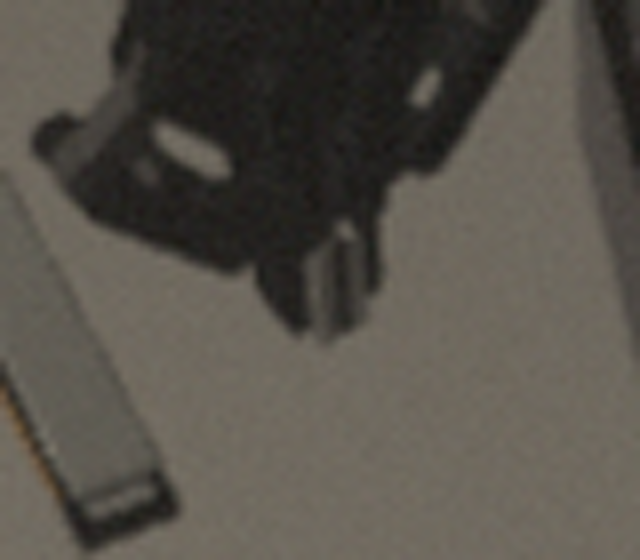

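View pics/w2c.png

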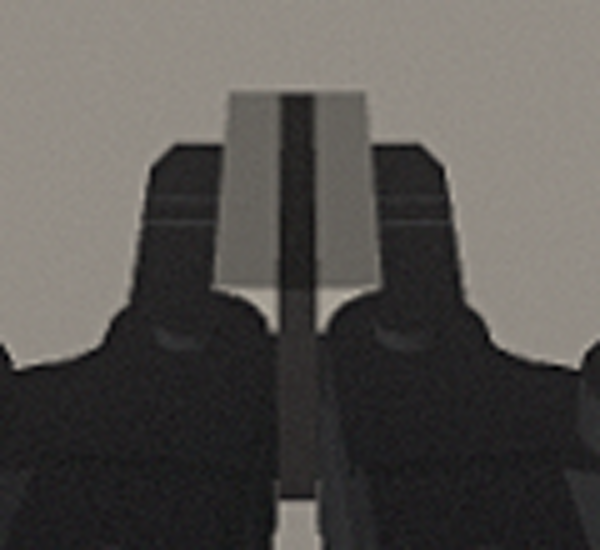

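Run:
```python
from h import *
s=bot.get_state();p=s['tcp_pos'];Rt=rmat(s['orientation'])
m=imaging.camera_model('wrist');ms=imaging.camera_model('scene')
def fp(m,P):
    c=(P-m['position'])@rmat(m['rotation']);th=np.arccos(-c[2]/np.linalg.norm(c));u=c[:2]/np.hypot(*c[:2])*th*m['K'][0,0]
    return np.array([m['K'][0,2]+u[0],m['K'][1,2]-u[1]])
for d in (0,5,10,15,20,25,30): print(d, fp(m,p+Rt@[11,0,-d]).round(1), proj(ms,p+Rt@[-11,0,-d]).round(1))
```

```text
0 [286.  221.2] [[249.2 244.7]]
5 [286.  224.3] [[249.1 243.2]]
10 [286.1 227.6] [[248.9 241.6]]
15 [286.1 231.1] [[248.8 240. ]]
20 [286.2 234.8] [[248.7 238.3]]
25 [286.2 238.6] [[248.5 236.7]]
30 [286.3 242.7] [[248.4 235. ]]
```

Run:
```python
from h import *
s=bot.get_state();p=s['tcp_pos'];Rt=rmat(s['orientation'])
m=imaging.camera_model('wrist');ms=imaging.camera_model('scene')
for a,b in (((245.6,232.5),(285,253.4)),((245.6,232.5),(285,258))):
    q=tri((ms,m),(a,b),(False,True)); print(q.round(1),(Rt.T@(q-p)).round(1),proj(ms,q)-a)
```

```text
[ 644.8 -181.8  173.3] [  1.7   0.3 -24.4] [[-0.45891172  0.16077213]]
[ 646.4 -182.   175.3] [  0.1  -0.1 -26.4] [[-0.26098998  0.0929468 ]]
```

The gripper shut on nothing. The wrist view has the fingertips at (285,253) and the scene view at (246,232), which triangulates to about 24 mm short of the reported TCP, so it closed above the harp. The harp hasn't moved. I'll retry deeper, using a guarded descent.

Run:
```python
from h import *
D=np.radians
o=[np.pi,0,D(8-180)]
bot.grip(0.65,40)
bot.movel((648,-183,15),o,max_speed=150)
s0=bot.get_state()
print(bot.movel((648,-183,-32),max_speed=30,threshold=4))
s=bot.get_state();print(s['t'],s['opening'],s['tcp_pos'],s['contact_force'])
cv2.imwrite('pics/w4.png',imaging.capture('wrist'));cv2.imwrite('pics/s4.png',cv2.resize(imaging.capture('scene')[210:330,180:320],None,fx=5,fy=5))
```

```text
False
10.9083 0.6529620011489677 [ 648.14997374 -183.07172296  -31.76244045] [ 0.75446067  0.11110851 -0.17314585]
```

View pics/w4.png

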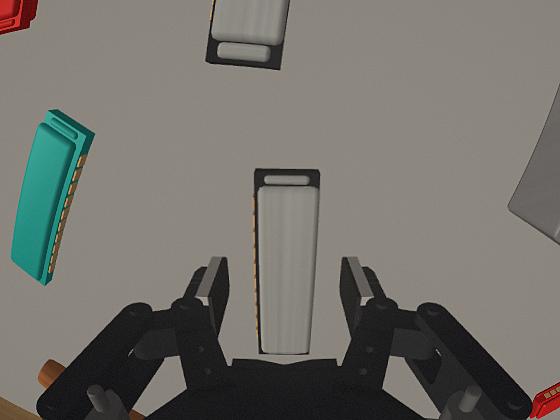

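View pics/s4.png

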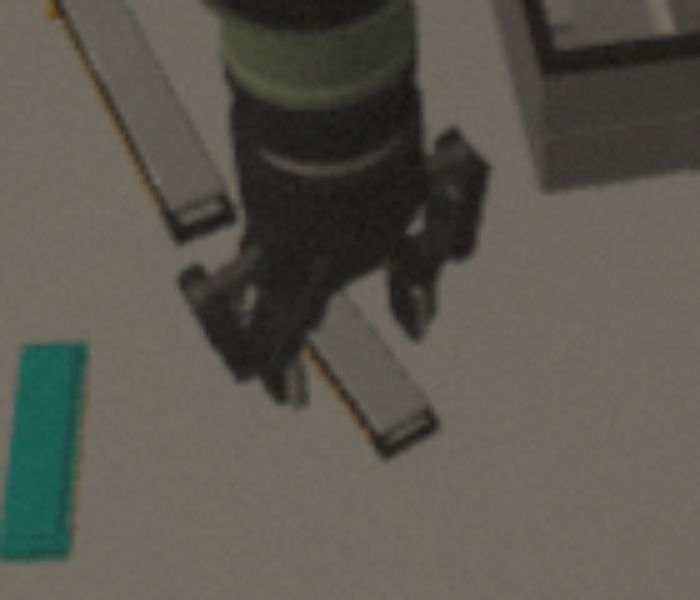

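Both pads straddle the harp, at (220,280) and (355,280), with no contact yet. I'll keep descending under guard until the fingers touch the desk.

Run:
```python
from h import *
print(bot.movel((648,-183,-60),max_speed=25,threshold=4))
s=bot.get_state();print(s['t'],s['opening'],s['tcp_pos'],s['contact_force'],s['wrist_torque'])
cv2.imwrite('pics/w5.png',imaging.capture('wrist')[150:420])
```

```text
True
11.55 0.6492495853604978 [ 648.10213582 -183.03764426  -40.51780735] [-0.73981442  0.15966524  5.36198597] [ 0.03486433  0.14232287 -0.00874734]
```

View pics/w5.png

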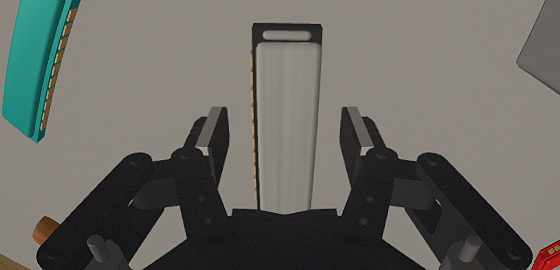

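Run:
```python
from h import *
bot.movel((648,-183,-34),max_speed=60)
bot.grip(0.0,40)
s=bot.get_state();print(s['t'],s['opening'],s['tcp_pos'],s['contact_force'])
bot.movel((648,-183,20),max_speed=80)
s=bot.get_state();print(s['t'],s['opening'],s['tcp_pos'],s['contact_force'])
cv2.imwrite('pics/w6.png',imaging.capture('wrist'));cv2.imwrite('pics/s6.png',cv2.resize(imaging.capture('scene')[190:310,180:320],None,fx=5,fy=5))
```

```text
12.2333 0.31301178962213727 [ 647.9881616  -182.94385503  -34.09673827] [-0.27956317  0.22615671  0.59770211]
13.0583 0.31307722554855294 [ 647.67278047 -182.90085215   19.77115553] [ 0.45144107 -0.57959064 -1.52944381]
```

View pics/w6.png

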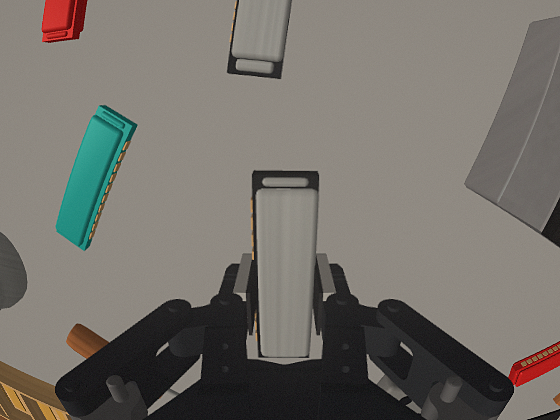

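View pics/s6.png

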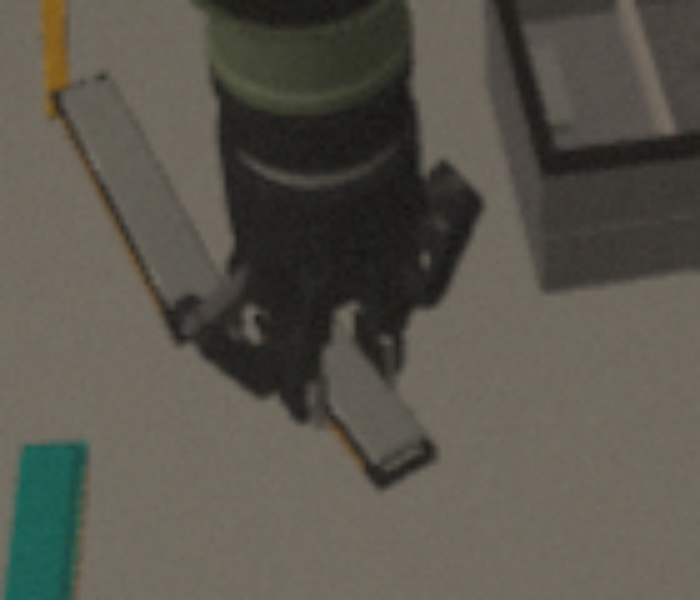

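Run:
```python
from h import *
m=imaging.camera_model('scene');mt=imaging.camera_model('top')
c=np.array([(66,312),(388,278),(462,432),(118,480)])/[4,3.7]+[260,95]
P=onz(m,c,88);print(P.round(1).tolist(),P.mean(0).round(1))
for i in range(4):
    d=P[(i+1)%4]-P[i]; print(np.linalg.norm(d).round(1), np.degrees(np.arctan2(d[1],d[0])).round(2))
# divider top ends, both views (z=65?)
dt=np.array([(545,232),(497,414)])/4+[110,135]; ds=np.array([(180,342),(212,450)])/[4,3.7]+[260,95]
for z in (45,65): print(z,onz(mt,dt,z).round(1).tolist(),onz(m,ds,z).round(1).tolist())
```

```text
[[458.5, -22.6, 88.0], [519.3, 167.4, 88.0], [654.2, 128.8, 88.0], [600.9, -61.2, 88.0]] [558.2  53.1  88. ]
199.4 72.27
140.4 -15.95
197.4 -105.67
147.5 164.81
45 [[613.6, 2.6, 45.0], [492.2, 35.3, 45.0]] [[476.7, 47.4, 45.0], [571.0, 17.2, 45.0]]
65 [[610.2, 1.0, 65.0], [490.8, 33.2, 65.0]] [[494.1, 37.1, 65.0], [586.1, 7.6, 65.0]]
```

Run:
```python
from h import *
D=np.radians
bot.movel((648,-183,110),max_speed=200)
bot.move_ptp((567.4,82.9,95),[np.pi,0,D(-105.3)])
s=bot.get_state();print(s['t'],s['opening'],s['tcp_pos'],s['orientation'],s['contact_force'])
import pickle;pickle.dump(imaging.camera_model('wrist'),open('w7.pkl','wb'))
cv2.imwrite('pics/w7.png',imaging.capture('wrist'));cv2.imwrite('pics/s7.png',cv2.resize(imaging.capture('scene')[95:255,240:440],None,fx=4,fy=3.7))
```

```text
14.8333 0.3158184984991392 [567.67264992  82.21330158  94.46085187] [ 3.14137423e+00 -5.88518913e-04 -1.83934895e+00] [ 0.90392318 -0.90712784 -0.48260516]
```

View pics/w7.png

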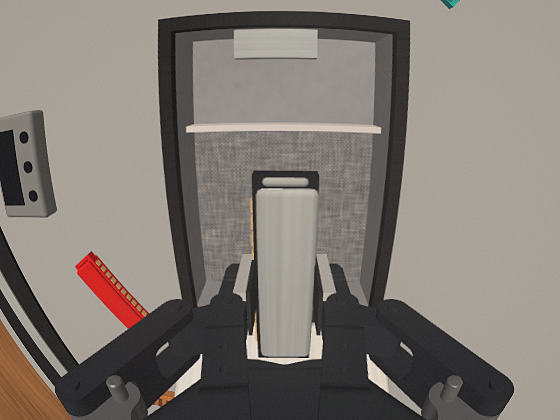

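View pics/s7.png

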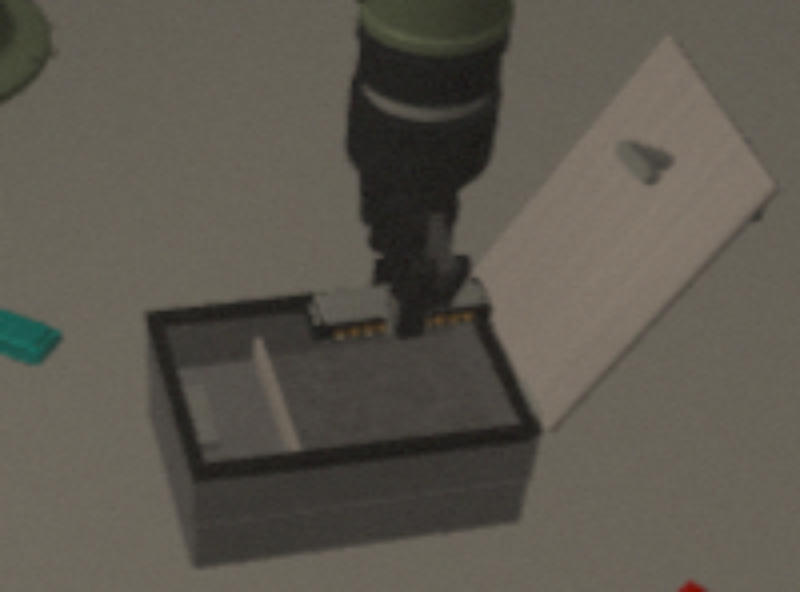

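Run:
```python
from h import *
import pickle
m=pickle.load(open('w7.pkl','rb'));c=np.array([559,52]);y=np.array([.264,.9646]);x=np.array([.9646,-.264])
for px,z in (((187,128),65),((380,128),65),((163,19),88),((409,20),88)):
    P=onz(m,px,z,True)[0,:2]-c; print(px,'box x,y',(P@x).round(1),(P@y).round(1))
s=bot.get_state()
for z in(11,): print(solve_ik((567.4,82.9,z),s['orientation']))
```

```text
(187, 128) box x,y 65.0 -34.7
(380, 128) box x,y -61.8 -34.5
(163, 19) box x,y 71.9 -103.6
(409, 20) box x,y -72.1 -103.2
[ 1.65379373e-02  5.51287989e-01 -3.58875404e-01  6.60435838e-01
 -2.77960414e-04 -1.28486436e+00]
```

Run:
```python
from h import *
bot.movel((567,81,24),max_speed=90)
print(bot.movel((567,81,5),max_speed=15,threshold=3))
s=bot.get_state();print(s['t'],s['opening'],s['tcp_pos'],s['contact_force'])
cv2.imwrite('pics/w8.png',imaging.capture('wrist'));
```

```text
True
16.7333 0.3142817126960468 [566.84593924  81.01286102  10.84724623] [-0.38756962  0.06726151  4.2882702 ]
```

View pics/w8.png

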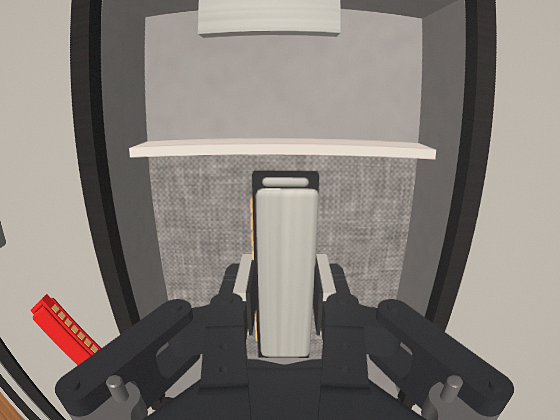

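Contact came at TCP z = 10.8, matching the floor height predicted from the pick-up (11). Releasing.

Run:
```python
from h import *
bot.grip(0.6)
bot.movel((567,81,90),max_speed=150)
s=bot.get_state();print(s['t'],s['opening'],s['tcp_pos'])
cv2.imwrite('pics/w9.png',imaging.capture('wrist'))
bot.movel((555,65,270),max_speed=250)
s=bot.get_state();print(s['t'],s['tcp_pos'])
cv2.imwrite('pics/w9b.png',imaging.capture('wrist'))
cv2.imwrite('pics/s9.png',imaging.capture('scene'))
```

```text
17.825 0.6000787404990203 [566.48499257  80.97835631  89.42431499]
18.75 [554.17020075  65.03028099 268.19755842]
```

View pics/w9b.png

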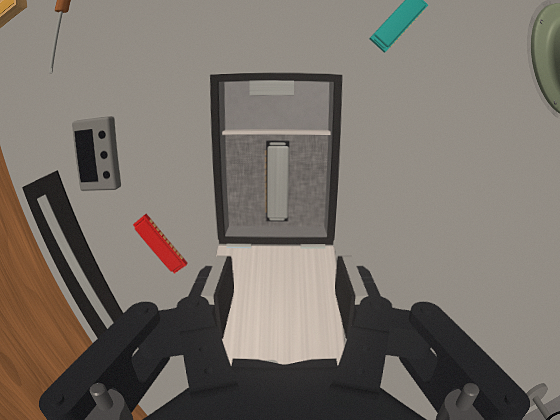

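View pics/s9.png

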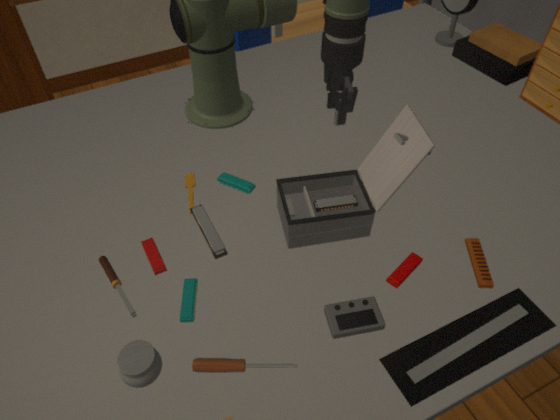

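The harp lies flat in the long bay at wrist (277,181), clear of the divider (row 132) and the hinge wall (row 243). Next I'll refine the box pose and check that the lid arc is reachable.

```bash
cat > lid.py <<'E'
from h import *
D=np.radians
C=np.array([558.5,50.5]); YW=-15.3
ex=np.array([np.cos(D(YW)),np.sin(D(YW))]); ey=np.array([-ex[1],ex[0]])
OFF=31
def W(bx,by,ztip): return np.r_[C+ex*bx+ey*by, ztip-OFF]
ori=lambda y:[np.pi,0,D(y)]
def arc(deg):
    t=D(deg); r=178 if deg>95 else 186
    rc=200 if deg>90 else r
    y=100-rc*np.cos(t)+8*np.sin(t)+11; z=90+r*np.sin(t)+(8*np.cos(t) if deg<90 else 0)
    return y,z
E
python3 - <<'E'
from lid import *
m=imaging.camera_model('wrist')
c=np.array([(211,75),(341,75),(332,243.5),(218,245)]);P=onz(m,c,88,True);print(P.round(1).tolist(),P.mean(0))
for i in range(4):
    d=P[(i+1)%4]-P[i]; print(np.linalg.norm(d).round(1), np.degrees(np.arctan2(d[1],d[0])).round(2))
for y,z in [(60,330),(250,330)]+[(arc(124)[0]+20,arc(118)[1])]+[arc(d) for d in (118,105,90,75,60,48,38,30)]:
    p=W(-56,y,z); print((y,z),p.round(0), [None if (q:=solve_ik(p,ori(a))) is None else np.round(q,2) for a in(-105.3,)])
E
```

```text
[[601.1, -64.7, 88.0], [464.2, -26.4, 88.0], [519.8, 165.0, 88.0], [655.9, 129.8, 88.0]] [560.25451643  50.91763638  88.        ]
142.1 164.37
199.3 73.81
140.6 -14.47
202.1 -105.76
(60, 330) [520. 123. 299.] [array([ 0.09,  0.25, -0.03,  1.29,  0.  , -1.21])]
(250, 330) [570. 306. 299.] [array([ 0.38,  0.48,  0.31,  1.4 ,  0.  , -0.92])]
(np.float64(249.4708812745897), np.float64(247.164671528889)) [570. 306. 216.] [array([ 0.38,  0.5 ,  0.13,  1.2 ,  0.  , -0.93])]
(np.float64(211.9578933000496), np.float64(247.164671528889)) [560. 270. 216.] [array([ 0.33,  0.45,  0.05,  1.17,  0.  , -0.97])]
(np.float64(170.49121563081673), np.float64(261.93479707945414)) [549. 230. 231.] [array([ 0.27,  0.39, -0.  ,  1.18,  0.  , -1.03])]
(np.float64(118.99999999999999), np.float64(276.0)) [536. 180. 245.] [array([ 0.19,  0.33, -0.06,  1.18,  0.  , -1.11])]
(np.float64(70.5870642212437), np.float64(271.73275605058683)) [523. 133. 241.] [array([ 0.11,  0.28, -0.14,  1.15,  0.  , -1.19])]
(np.float64(24.928203230275493), np.float64(255.0807251039056)) [511.  89. 224.] [array([ 0.03,  0.25, -0.22,  1.1 ,  0.  , -1.27])]
(np.float64(-7.513134178928482), np.float64(233.5779823896662)) [503.  58. 203.] [array([-0.03,  0.24, -0.29,  1.04,  0.  , -1.33])]
(np.float64(-30.644708368245013), np.float64(210.81712043942625)) [496.  36. 180.] [array([-0.08,  0.24, -0.35,  0.98,  0.  , -1.38])]
(np.float64(-46.08072510390559), np.float64(189.9282032302755)) [492.  21. 159.] [array([-0.11,  0.25, -0.4 ,  0.93,  0.  , -1.41])]
```

```bash
sed -i 's/558.5,50.5/559.5,50.8/; s/-15.3$/-15.2/' lid.py
python3 - <<'E'
from lid import *
bot.grip(0.0)
bot.move_ptp(W(-56,70,350),ori(-105.2))
bot.move_ptp(W(-56,255,345),ori(-105.2))
bot.movel(W(-56,255,247),max_speed=150)
s=bot.get_state();print(s['t'],s['tcp_pos'],s['contact_force'])
cv2.imwrite('pics/w10.png',imaging.capture('wrist'))
cv2.imwrite('pics/s10.png',cv2.resize(imaging.capture('scene')[60:240,270:470],None,fx=4,fy=3.3))
E
```

```text
21.4 [573.01825269 311.06679222 217.35306534] [0.15233578 0.50199198 0.62397089]
```

View pics/w10.png

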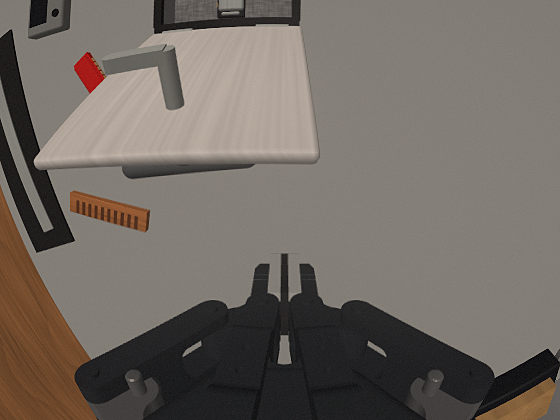

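View pics/s10.png

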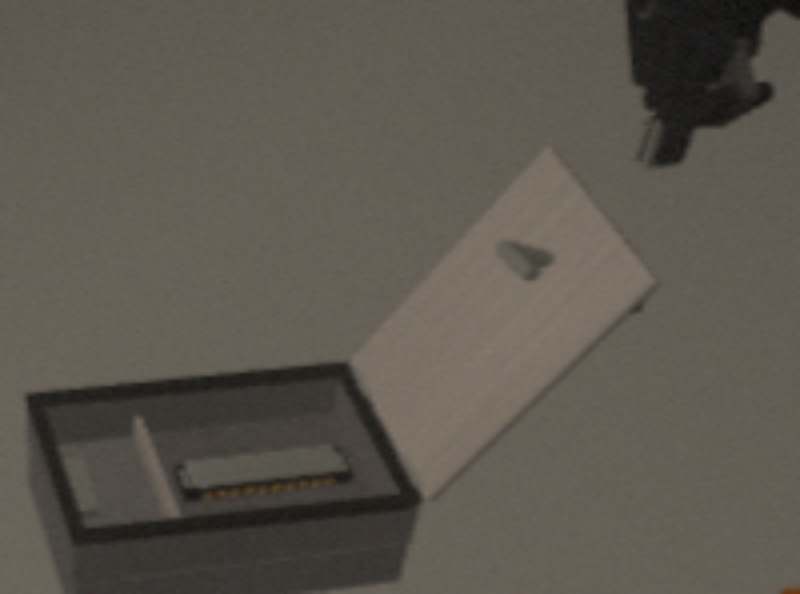

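Run:
```python
from lid import *
s=bot.get_state();p=s['tcp_pos'];ms=imaging.camera_model('scene');m=imaging.camera_model('wrist')
for a,b in(((433,109.8),(285,255)),):
    q=tri((ms,m),(a,b),(False,True));print(q,q-p)
for d in(20,25,30,35,40):print(d,proj(ms,p+[0,0,d]).round(1))
# lid free edge -x corner (scene 407.3,104.8 ; wrist 319,160 )
q=tri((ms,m),((407.3,104.8),(319,158)),(False,True));print('lid corner',q, ((q[:2]-C)@ex,(q[:2]-C)@ey), proj(ms,q))
```

```text
[572.55147962 305.84912442 252.82456673] [-0.71156111 -5.77346856 35.12762278]
20 [[432.7 115.3]]
25 [[433.3 113.4]]
30 [[433.8 111.5]]
35 [[434.3 109.7]]
40 [[434.8 107.8]]
lid corner [544.44824488 257.98413769 264.95321037] (np.float64(-68.84663085130029), np.float64(195.98970294735736)) [[407.50921988 104.80433873]]
```

```bash
sed -i 's/OFF=31/OFF=33/; s/r=178 if/r=172 if/' lid.py
python3 - <<'E'
from lid import *
y,z=arc(118)
print(bot.movel(W(-56,y+8,z),max_speed=120,threshold=15))
for d in (110,100,90,75):
    hit=bot.movel(W(-56,*arc(d)),max_speed=100,threshold=15)
    s=bot.get_state();print(d,hit,round(s['t'],2),s['tcp_pos'].round(1),s['contact_force'].round(1))
    if hit: break
cv2.imwrite('pics/w11.png',imaging.capture('wrist'))
cv2.imwrite('pics/s11.png',cv2.resize(imaging.capture('scene')[60:240,270:470],None,fx=4,fy=3.3))
E
```

```text
False
110 False 22.44 [554.9 245.8 219.2] [1.  3.2 0.6]
100 False 22.93 [545.3 213.  225.7] [0.5 0.5 0.4]
90 False 23.47 [536.8 179.3 243.6] [0.7 0.2 0.3]
75 False 24.1 [523.8 133.  238.7] [ 1.   0.9 -0. ]
```

View pics/w11.png

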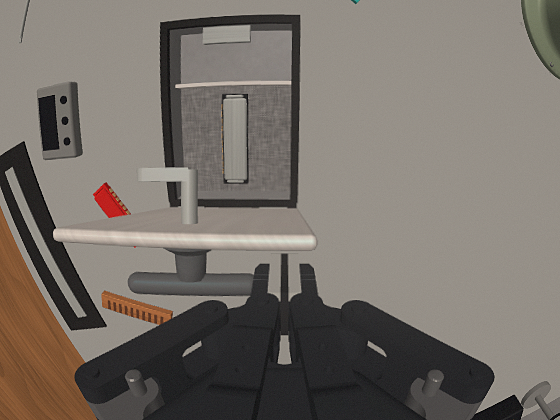

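View pics/s11.png

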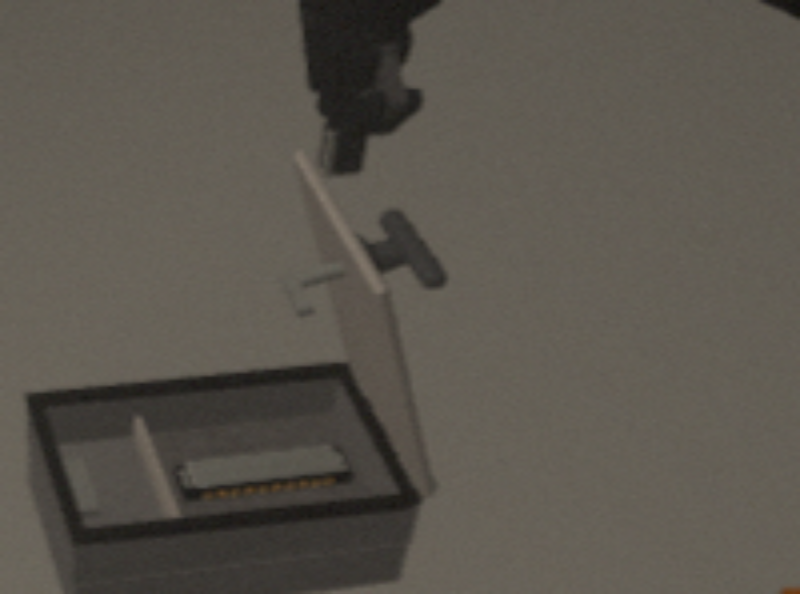

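```bash
sed -i 's/else 186/else 183/' lid.py
python3 - <<'E'
from lid import *
for d in (62,50,40,33):
    hit=bot.movel(W(-56,*arc(d)),max_speed=100,threshold=15)
    s=bot.get_state();print(d,hit,round(s['t'],2),s['tcp_pos'].round(1),s['contact_force'].round(1))
    if hit: break
cv2.imwrite('pics/w12.png',imaging.capture('wrist'))
cv2.imwrite('pics/s12.png',cv2.resize(imaging.capture('scene')[60:240,250:450],None,fx=4,fy=3.3))
E
```

```text
62 False 24.77 [513.7  96.3 222.2] [-0.3  0.6  0.5]
50 False 25.3 [505.2  64.9 202.3] [ 0.1 -0.1 -0.1]
40 False 25.77 [499.   42.3 180.6] [ 1.2 -0.2 -0.1]
33 False 26.14 [495.3  28.8 163.3] [0.1 1.3 0.2]
```

View pics/w12.png

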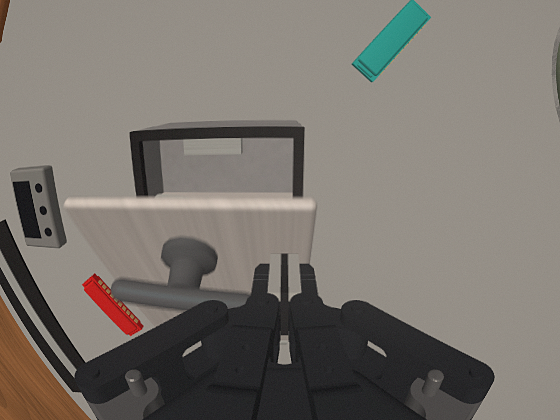

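View pics/s12.png

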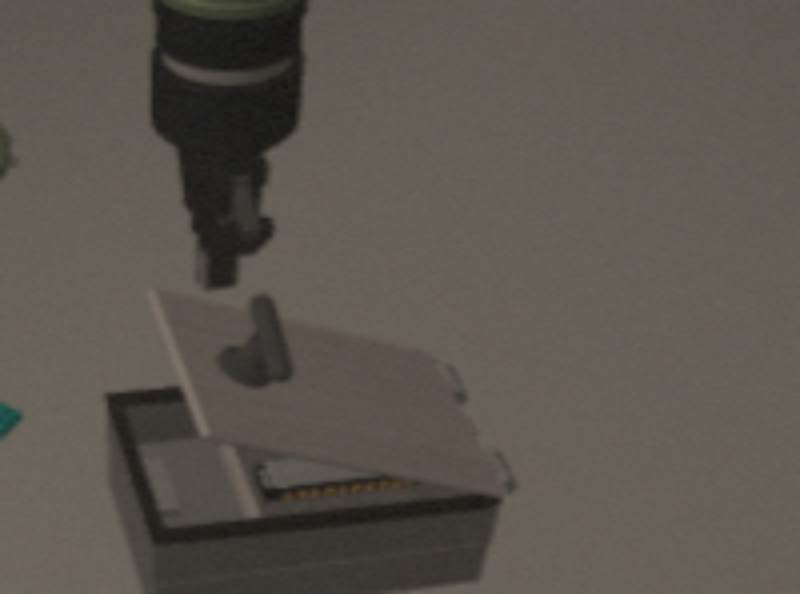

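Pushing has worked and the lid is sinking by itself. I'll back off clear, wait, and then look from above.

Run:
```python
from lid import *
bot.movel(W(-56,-40,260),max_speed=200)
bot.move_ptp(W(-25,-58,260),ori(164.8))
bot.dwell(0.6)
s=bot.get_state();print(s['t'],s['tcp_pos'],s['orientation'])
import pickle;pickle.dump(imaging.camera_model('wrist'),open('w13.pkl','wb'))
cv2.imwrite('pics/w13.png',imaging.capture('wrist'))
cv2.imwrite('pics/s13.png',cv2.resize(imaging.capture('scene')[120:260,250:410],None,fx=5,fy=4.2))
```

```text
28.675 [520.1784715    1.39062    227.01059078] [3.14157098e+00 5.35809880e-05 2.87633255e+00]
```

View pics/w13.png

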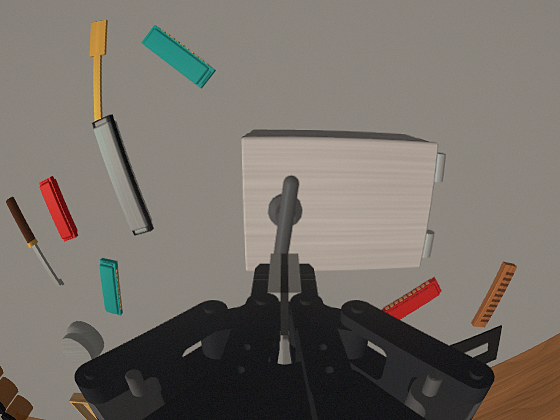

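View pics/s13.png

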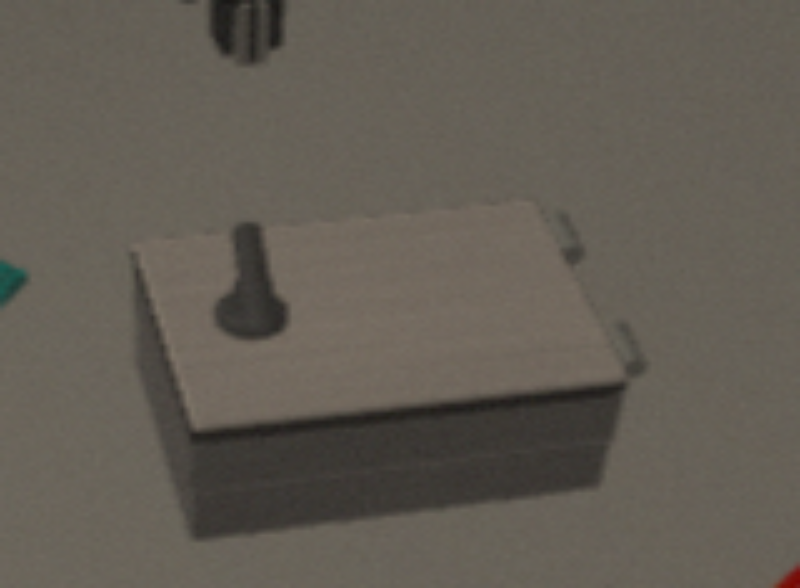

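```bash
python3 - <<'E'
from lid import *
import pickle
m=pickle.load(open('w13.pkl','rb'));im=cv2.imread('pics/w13.png')
print('foot',onz(m,(285,210),102,True)[0],'expect',W(0,-58,0)[:2])
a=onz(m,(291,180),131,True)[0];b=onz(m,(281,246),131,True)[0]
print('bar end',a,b,np.degrees(np.arctan2(*(b-a)[1::-1])), 'expect end',W(-42,-58,0)[:2])
# bar edges by mask
g=im.max(axis=2)
for r in (185,195,205,225,235,245):
    xs=[x for x in range(255,315) if g[r,x]<110];print(r,xs[:1],xs[-1:])
# lid corners
P=onz(m,np.array([(242,139),(437,143)]),100,True);print(P, [((q[:2]-C)@ex,(q[:2]-C)@ey) for q in P])
E
python3 -c "
import cv2;i=cv2.imread('pics/w13.png');cv2.imwrite('pics/w13c.png',cv2.resize(i[160:270,230:340],None,fx=5,fy=5))"
```

```text
foot [545.67004291  -5.40301959 102.        ] expect [544.29302764  -5.17095668]
bar end [510.4109973    9.46450108 131.        ] [569.38286762 -15.77670123 131.        ] -23.171944479675222 expect end [503.76233487   5.84098882]
185 [283] [298]
195 [278] [296]
205 [269] [300]
225 [277] [292]
235 [277] [290]
245 [275] [289]
[[466.94862229 -26.30873729 100.        ]
 [517.56930566 162.50288253 100.        ]] [(np.float64(-69.0965295823168), np.float64(-98.67717305515089)), (np.float64(-69.75109868775507), np.float64(96.8013498168343))]
```

View pics/w13c.png

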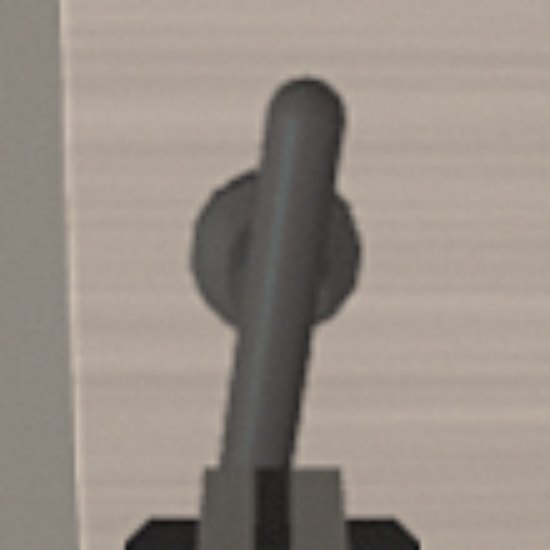

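Run:
```python
from lid import *
bot.grip(0.5,50)
bot.move_ptp((545,-5.3,135),ori(158.3))
print(bot.movel((545,-5.3,91),max_speed=60,threshold=6))
s=bot.get_state();print(s['t'],s['tcp_pos'],s['contact_force'])
cv2.imwrite('pics/w14.png',imaging.capture('wrist')[120:420])
```

```text
False
30.6083 [545.21353508  -5.34837173  91.13284611] [ 0.04720568 -0.80440586  1.56410209]
```

View pics/w14.png

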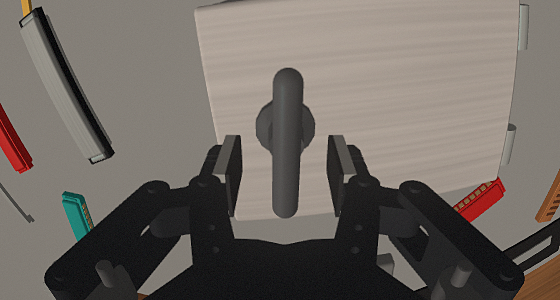

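Run:
```python
from lid import *
bot.grip(0.0,60)
s=bot.get_state();print(s['t'],s['opening'],s['tcp_pos'],s['contact_force'].round(1),s['wrist_torque'].round(2))
cv2.imwrite('pics/w15.png',imaging.capture('wrist')[120:420])
```

```text
31.0417 0.13696084639785103 [545.63609712  -4.5254417   91.454685  ] [1.5 4.  2.4] [ 0.83 -0.22 -0.05]
```

View pics/w15.png

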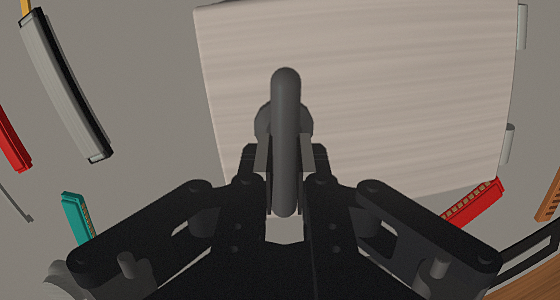

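Run:
```python
from lid import *
bot.grip(0.35)
print(bot.movel((545.6,-4.3,85.5),max_speed=60,threshold=6))
bot.grip(0.0,60)
s=bot.get_state();print(s['t'],s['opening'],s['tcp_pos'],s['contact_force'].round(1),s['wrist_torque'].round(2))
```

```text
False
31.9583 0.171581816161294 [545.36581898  -4.47782777  85.49025571] [-0.7 -1.2 -0.1] [-0.21  0.18 -0.01]
```

Run:
```python
from lid import *
for yaw,dz in ((140,0),(122,0),(110,-1.1),(99,-2.3),(88,-3.3),(80,-3.5),(74,-3.5),(71.5,-3.5)):
    hit=bot.movel((545.5,-4.5,85.5+dz),ori(yaw),threshold=45)
    s=bot.get_state();print(yaw,hit,round(s['t'],2),s['opening'].round(3),np.degrees(s['orientation'][2]).round(1),s['contact_force'].round(1),s['wrist_torque'].round(2))
    if hit: break
cv2.imwrite('pics/w16.png',imaging.capture('wrist'))
```

```text
Traceback (most recent call last):
AttributeError: 'float' object has no attribute 'round'
```

Run:
```python
from lid import *
for yaw,dz in ((140,0),(122,0),(110,-1.1),(99,-2.3),(88,-3.3),(80,-3.5),(74,-3.5),(71.5,-3.5)):
    hit=bot.movel((545.5,-4.5,85.5+dz),ori(yaw),threshold=45)
    s=bot.get_state();print(yaw,hit,round(s['t'],2),round(s['opening'],3),np.degrees(s['orientation'][2]).round(1),s['contact_force'].round(1),s['wrist_torque'].round(2))
    if hit: break
cv2.imwrite('pics/w16.png',imaging.capture('wrist'))
```

```text
140 False 32.67 0.176 140.0 [-1.7 -2.6  1.1] [-0.52  0.55  0.11]
122 False 33.14 0.173 122.1 [-3.5 -3.1  2.7] [-0.79  0.78 -0.06]
110 False 33.5 0.172 110.1 [-5.8 -5.3  5.9] [-0.9   1.12  0.03]
99 False 33.84 0.174 99.1 [-6.2 -5.6  7.3] [-1.02  1.3   0.11]
88 False 34.18 0.173 88.1 [-7.  -4.8  6.1] [-1.15  1.35  0.05]
80 False 34.48 0.172 80.1 [-7.4 -4.9  8.6] [-1.21  1.52 -0.04]
74 False 34.73 0.175 74.1 [-7.4 -7.   8. ] [-1.19  1.61  0.02]
71.5 False 34.98 0.174 71.6 [-8.2 -5.5  7.6] [-1.25  1.56  0.29]
```

View pics/w16.png

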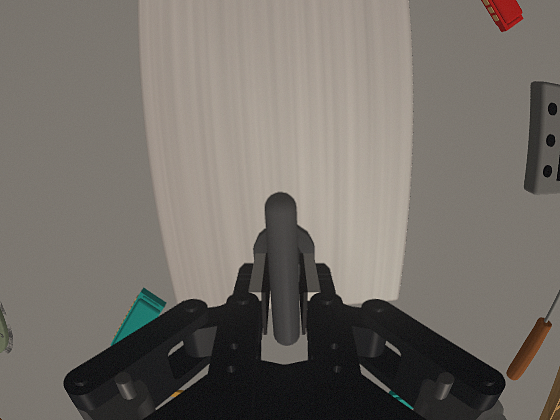

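Run:
```python
from lid import *
for yaw in (70,68):
    hit=bot.movel((545.2,-4.8,82),ori(yaw),threshold=45); bot.dwell(.1)
    s=bot.get_state();print(yaw,hit,round(s['t'],2),round(s['opening'],3),np.degrees(s['orientation'][2]).round(1),s['contact_force'].round(1),s['wrist_torque'].round(2))
```

```text
70 False 35.38 0.176 70.2 [-7.3 -4.4  7.3] [-1.1   1.47  0.45]
68 False 35.73 0.172 68.2 [-7.5 -4.7  7. ] [-1.03  1.55  0.72]
```

The torque climbs steadily past yaw 72°, so the latch is at its hard stop. I'll release, back off and look.

Run:
```python
from lid import *
bot.movel((545.2,-4.8,82),ori(71.5))
bot.grip(0.6)
bot.movel((545.2,-4.8,160),max_speed=150)
bot.move_ptp((480,-40,215),ori(74.8))
s=bot.get_state();print(s['t'],s['contact_force'])
import pickle;pickle.dump(imaging.camera_model('wrist'),open('w17.pkl','wb'))
cv2.imwrite('pics/w17.png',imaging.capture('wrist'))
cv2.imwrite('pics/s17.png',cv2.resize(imaging.capture('scene')[120:260,250:410],None,fx=5,fy=4.2))
```

```text
37.55 [-0.33873977 -0.06464048  0.02293236]
```

View pics/w17.png

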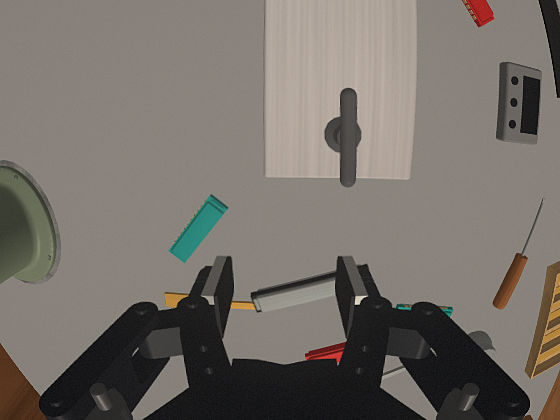

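View pics/s17.png

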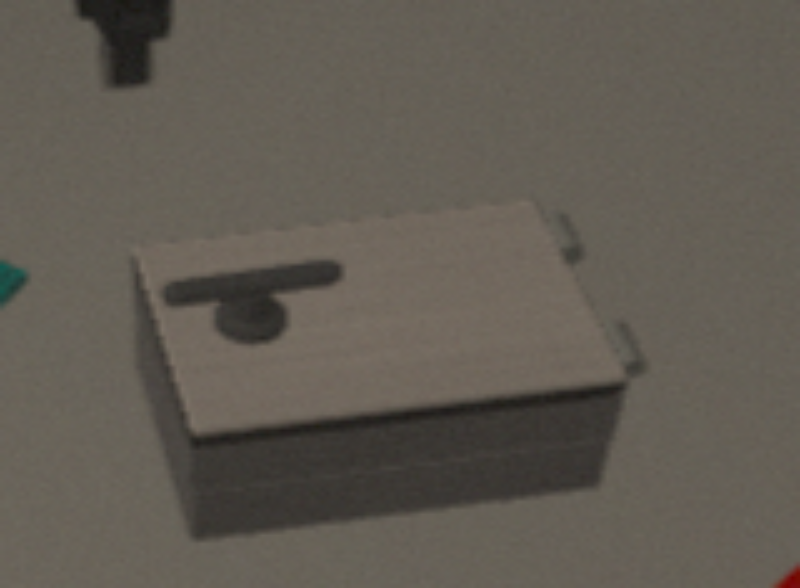

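Run:
```python
from lid import *
import pickle
m=pickle.load(open('w17.pkl','rb'))
P=onz(m,np.array([(348.3,94),(347.8,182)]),128,True);d=P[0]-P[1];print(P,np.degrees(np.arctan2(d[1],d[0])))
Q=onz(m,np.array([(265.5,177.5),(264.5,60),(410,179),(415,60)]),98,True);
for i in(0,2): d=Q[i+1]-Q[i];print('lid edge',np.degrees(np.arctan2(d[1],d[0])))
a=cv2.imread('pics/s13.png');b=cv2.imread('pics/s17.png')
for im in(a,b):
    col=im[400:470,240:340].max(axis=2).mean(axis=1); print(np.argmin(np.gradient(col))+400)
cv2.imwrite('pics/t17.png',cv2.resize(imaging.capture('top')[100:280,110:350],None,fx=3,fy=3))
cv2.imwrite('pics/s18.png',imaging.capture('scene'))
```

```text
[[553.77514242  29.60113116 128.        ]
 [536.44799672 -42.73010196 128.        ]] 76.52849915285333
lid edge 74.7539668331975
lid edge 75.54256618565219
419
423
```

View pics/t17.png

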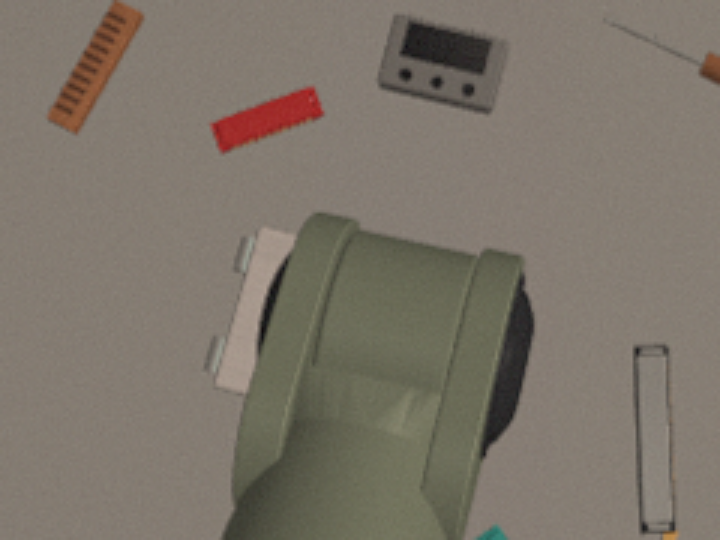

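View pics/s18.png

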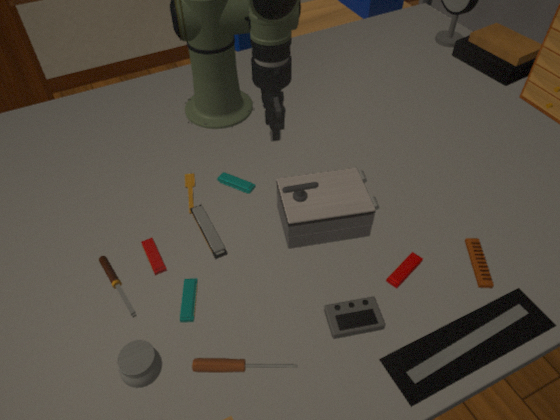

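```bash
python3 -c "
from bench import bot
print(bot.get_state()['t']); print(bot.sign_off())"
```

```text
37.75
the job is handed in; nothing more can be done
None
```

The short chrome harmonica is lying flat in the long bay, the lid is shut and the T-handle latch is turned home. I handed the job in at 37.8 s of the 69 s allowed.

- **Grasp:** My first attempt closed on nothing, because the fingertips turned out to end about 33 mm short of the reported tool point. I corrected for that with a guarded descent onto the desk and picked the harmonica up on the second try.
- **Placing:** I lowered it until it touched the bay floor at the expected height, then released it. The wrist picture showed it flat and clear of the divider and walls.
- **Lid:** I pushed it over from behind near its free edge, and it sank onto the gasket by itself. Forces stayed small throughout.
- **Latch:** I gripped the bar and turned it clockwise. Past a quarter turn the torque climbed to 0.72 N m, far above the 0.25 N m the latch needs, so I took it to be at its hard stop.

**Last checks:**
- The bar lies along box y. The last wrist picture reads it about 1.4° short of the lid edge, which is within what I can measure and at odds with the torque only by that much.
- The lid edge sits visibly lower than before latching.
- The longer harmonica, scraper and lifter look unmoved in the last scene picture.
- The robot is touching nothing.

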